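Refit the grate of the drip tray

ROBOT

A 6-joint arm with a two-finger parallel gripper is mounted at the origin on a cart in front of the work surface, level with it; the furniture and walls round the work are solid. World frame = base frame: x ahead of the robot, y to its left, z up, the work surface at z = 0. Lengths are in m, angles in rad, forces in N, time in s.
With the tool pointing down it reaches from about 0.375 to 0.9 m from the base axis. Payload 3.1 kg.
Tool frame: the origin (TCP) lies where the fingers leave the gripper's body, on its centre line; the fingertips stand 73 mm ahead of it and the grasp point (between the pads) lies 54 mm ahead of it; z points along the fingers, y is the line along which they close (so a half turn about z gives the same grasp; the last joint's range is limited). The gripper opens to 85 mm and grips with 20 to 120 N. Pads are 22 mm wide; open, the fingers measure 114 mm over their backs; the gripper's body (76 mm by 85 mm) begins 54 mm behind the grasp point. The pads swing forward as they close: fully open they stand 13 mm farther back than shut.
Start: joints at [0.923, 0.527, 1.433, -0, 1.181, -0.178], TCP at [0.282, 0.558, 0.304] pointing down, gripper open.
Joint ranges: [-3.08, 3.08], [-0.75, 2.2], [0.22, 2.44], [-1.43, 4.57], [0, 2.65], [-2.85, 2.85]. Speed limits (rad/s): [2.79, 2.79, 3.14, 3.14, 3.14, 3.14].

INTERFACE

Orientations are given as a unit quaternion [x, y, z, w].
In Python, from station import manip gives the robot as it stands.
- The arm moves only by the shell command python3 -m crank 'ROWS' [FORCE]. ROWS is JSON, a list of rows, each an object with "dp": the shift along the tool's x, y, z normalised to -1 to 1, where 1 is 50 cm, a list of three; "delta_rot": the turn, a rotation vector about the tool's x, y, z normalised to -1 to 1, where 1 is 2 pi rad, a list of three; "fingers": the opening, from -1 (shut) to 1 (fully open). A call has 1 to 12 rows; each row shifts and turns the commanded pose from where the row before left it, along the tool's axes as they then stand; what a row does not reach is not made up. A row lasts 1/12 s, in which the tool goes at most 41.7 mm and 7.16 degrees, less where a joint would pass 70% of its speed; a pose out of reach is approached as far as the arm can. A call with a number of a shift or a turn outside -1 to 1 is refused whole. A call with a gripper value outside its range is refused whole. The fingers move at their own pace and stop on an object; FORCE is the grip in N (left out, the last holds). Time passes only in rows, so rows that do not move let the fingers close. It gives the time, the measured TCP pose, the force, the opening and the grip force at its end, in the units of the state.
- manip.sense(): the state, without advancing time (a new reading comes with each control period).
- manip.snapshot(name): name is "scene" or "top"; returns (picture, depth): 420x560x3 uint8, red, green, blue; 420x560 float32, m along the optical axis (not along the pixel's ray), 0 where there is no reading.
- manip.camera_model(name): a dict with "fx", "fy", "cx", "cy" (pixels), "k1" (the pictures are not rectified: a ray, as slopes to the right and down, at radius r is drawn at 1 + k1 r^2 times it, then the intrinsics apply), "origin" and "attitude" of the camera in the world. Camera axes: x right, y up, looking along -z (the intrinsics and any distortion apply to the point x, -y, -z); pixel columns grow to the right and rows downward; lengths in m; the calibration is good to about 2 mm. A picture is of the moment at which its call begins. camera_model takes no time and is no camera call.
- manip.sign_off(): hands the job in; it is judged then, once.
The state is a dict: "t": time; "q": joint angles; "qd": joint speeds; "tau": joint torques, N m; "tcp_pos": TCP position; "tool_rot": TCP orientation; "force": force on the tool from outside, world axes, zero at the start; "ft_torque": the same for the moment, N m; "finger_gap": opening from 0.0 (shut) to 1.0 (fully open); "gripper_force": force on a finger pad.
Only numpy, scipy, OpenCV 4.12 (cv2) and the standard library are available. Lean on these libraries where they do the work, as an engineer would, in place of code of your own. Each camera call takes 0.05 s, during which the arm holds its last target. There are 200 camera calls.

TASK

Put the steel grate back on the grey drip tray so that cups can drain on it: lift it by its black grip, hook its tongue under the lip at the tray's back first, then swing the front edge down until the grate lies flat inside the rim, and let go. Leave the fish-shaped trivet and the mug where they are.

Things in the scene. Friction and masses are not known exactly. Their poses are not given: they have to be found in the camera images.
- drip_tray: Grey plastic drip tray, fixed, 172 (x) x 140 (y) mm; origin: centre of underside, z up, +x to the back wall with the lip. Cavity 162 x 130 mm, centred; front and side walls 5 mm thick, 27 high. Lip over the back of the cavity, full width, from x=81 to x=63 mm, underside z=32, top 37; its nose flares up to x=55, z=40. Floor 4 mm; two ribs along x (y=-35, 35, up to x=60), tops z=14, carry the grate.
- grate: Loose steel grate, 0.25 kg, flat on the worktop left or right of the tray, grip up. 150 (x) x 110 (y) x 8 mm; origin: centre of underside, z up. Bars from x=-75 (front edge) to x=55; a plain tongue 80 mm wide (y) sticks out at the back from x=55 to x=75, z=2 to 8. Black upright grip: block 16 (x) x 44 (y) mm, z=8 to 44, centred at x=-15, y=0, near the centre of mass.
- grate_tongue (a point): Middle of the end of the grate's tongue, at (75, 0, 5) mm in the grate's frame, same axes. Home, the frames are aligned and it is 0 to 12 mm from the back wall (tray x=81 mm). The grate cannot be let straight down past the lip nor slid in level over the front wall; tilted about 12 degrees, tongue low, the tongue's end enters freely at tray z=22.
- fish_trivet: Bystander: loose flat fish-shaped wooden slatted trivet, 120 (x) x 204 (y) x 16 mm, behind the work; origin at the centre of its underside.
- picture_mug: Bystander: loose white mug with a dark picture, 83 x 121 (over the handle) x 97 mm, standing behind the work; origin at the centre of its underside, z up.

How it is judged:
By the outcome, as a careful person would: the job done as asked, in the order asked, and still so for the second after the job is handed in, with the robot touching nothing.
It also fails if it takes over 45 s, if anything falls off the work surface, if the arm or the gripper's body presses on something with over 40 N, if the wrist force passes 120 N, or if a joint passes its speed limit or range.

## Working session

There is one attempt and no reset: what is moved stays moved. The work goes in short steps, Python scripts to look and compute and a shell command to move; the robot and the scene stay as the last step left them, time stands still between calls to the robot, and variables do not carry over. Pictures are saved under pics/ and viewed, at most 10 in all, crops included, and the job is handed in when it is done.

```bash
ls; mkdir -p pics; python3 - <<'E'
from station import manip
import cv2,numpy as np
for n in("scene","top"):
    im,d=manip.snapshot(n); cv2.imwrite(f"pics/{n}0.png",im[:,:,::-1]); np.save(f"pics/{n}0.npy",d); np.save(f"pics/{n}0i.npy",im)
    print(n,manip.camera_model(n))
print(manip.sense())
E
```

```text
pics
scene {'fx': 452.9233897687398, 'fy': 452.9233897687398, 'cx': 276.3993202115242, 'cy': 205.19664377600682, 'k1': -0.06986018124673157, 'origin': array([ 0.28724556, -0.46430314,  0.66645057]), 'attitude': array([ 0.37350645, -0.09233886, -0.24399364,  0.89018738])}
top {'fx': 394.271774021609, 'fy': 394.271774021609, 'cx': 286.12077599039634, 'cy': 218.64245220501095, 'k1': 0.022178593830234072, 'origin': array([0.50542134, 0.09711408, 0.89529856]), 'attitude': array([-0.04245596,  0.03470893,  0.70637488, -0.7057105 ])}
{'t': 0.1, 'q': array([ 9.23508773e-01,  5.28391196e-01,  1.43375674e+00,  1.06681655e-05,
        1.18135489e+00, -1.78516986e-01]), 'qd': array([-7.04952728e-04, -6.07576053e-04, -3.13805609e-03, -1.43253969e-03,
        2.66238130e-04, -6.30181419e-05]), 'tau': array([-4.27952609e-04, -4.43302917e+01, -1.78586483e+01, -2.54767865e-04,
        3.89731998e-03, -2.48972759e-05]), 'tcp_pos': array([0.28205331, 0.55719505, 0.3030258 ]), 'tool_rot': array([ 2.32246990e-01,  9.72656375e-01, -8.72839844e-04, -3.87764317e-04]), 'force': array([-0.61142659,  0.26215238, -0.27538258]), 'ft_torque': array([-0.02915104, -0.06998681,  0.00313067]), 'gripper_force': 0.0, 'finger_gap': 0.9966601258710148}
```

View pics/scene0.png

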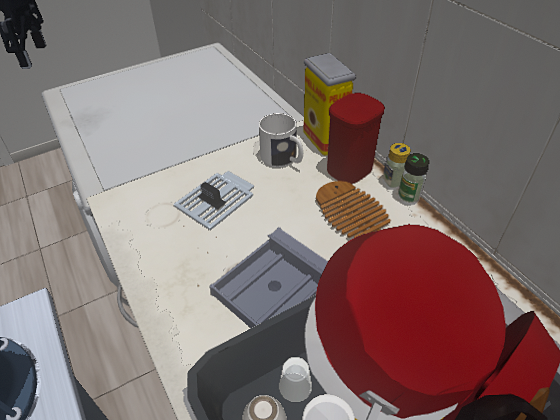

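View pics/top0.png

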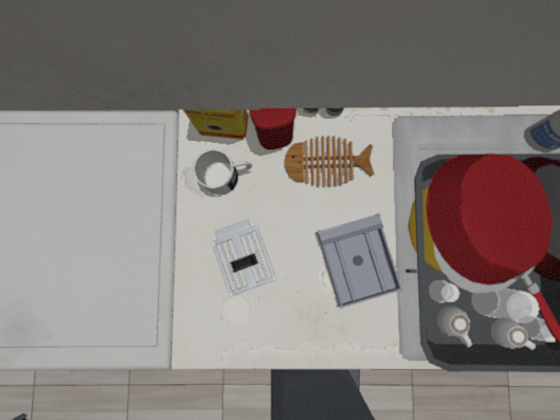

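The scene view shows the grate at (213,200), the tray at (270,278), the mug at (278,140) and the trivet at (352,208). In the top view (up = +x, left = +y), the grate is at (243,257) with its tongue up and its grip at (244,263). The tray is at (358,261) with its lip along (318,232)–(380,215).

```bash
cat > h.py <<'E'
import numpy as np,cv2
from scipy.spatial.transform import Rotation as R
from station import manip
def norm_pts(n,uv):
    c=manip.camera_model(n); K=np.array([[c['fx'],0,c['cx']],[0,c['fy'],c['cy']],[0,0,1]])
    return c,cv2.undistortPoints(np.asarray(uv,float).reshape(-1,1,2),K,np.array([c['k1'],0,0,0.]))[:,0]
def cloud(n,d):   # world point for each pixel
    vv,uu=np.mgrid[:d.shape[0],:d.shape[1]]
    c,p=norm_pts(n,np.c_[uu.ravel(),vv.ravel()])
    z=d.ravel()[:,None]
    P=np.c_[p[:,:1]*z,-p[:,1:]*z,-z]
    return (R.from_quat(c['attitude']).apply(P)+c['origin']).reshape(d.shape+(3,))
def onplane(n,uv,h): # rays onto z=h
    c,p=norm_pts(n,uv); D=R.from_quat(c['attitude']).apply(np.c_[p[:,0],-p[:,1],-np.ones(len(p))])
    return c['origin']+D*((h-c['origin'][2])/D[:,2])[:,None]
def rect(m,W):
    r=cv2.minAreaRect((W[m][:,:2]*1000).astype(np.float32)); return np.round(r[0],1),np.round(r[1],1),round(r[2],1)
E
python3 - <<'E'
from h import *
im=np.load('pics/top0i.npy');d=np.load('pics/top0.npy');W=cloud('top',d);hsv=cv2.cvtColor(im,cv2.COLOR_RGB2HSV)
print('table z',[np.round(W[v,u],4) for u,v in((300,320),(285,220),(200,320))])
def comp(m,seed):
    n,l=cv2.connectedComponents(m.astype(np.uint8));ids=l[seed[1]-12:seed[1]+12,seed[0]-12:seed[0]+12];ids=ids[ids>0]
    return l==np.bincount(ids).argmax()
box=lambda a,b,c,e:np.pad(np.ones((e-b,c-a),bool),((b,420-e),(a,560-c)))
for v,u in ((261,244),(230,235),(285,240)): print('grate px',W[v,u],im[v,u],hsv[v,u])
for v,u in ((225,350),(261,330),(240,365),(300,370)): print('tray px',W[v,u],im[v,u],hsv[v,u])
z=W[:,:,2]
g=box(200,205,290,305)&(im.max(2)<70)
print('grip',g.sum(),rect(g,W),np.median(z[g]),W[g].mean(0))
gb=box(200,212,285,302)&(hsv[:,:,1]>28)&(hsv[:,:,0]>95)&(hsv[:,:,0]<130)
gz=box(200,212,285,302)&(z>.004)
print('grate col',gb.sum(),rect(comp(gb,(243,257)),W),'z',gz.sum(),rect(gz,W))
t=box(308,205,405,312)&(z>.018)
print('tray',t.sum(),rect(t,W),np.percentile(z[t],[5,50,95]))
tl=box(308,205,405,312)&(z>.0315)
print('lip',tl.sum(),rect(tl,W),W[tl].mean(0))
out=im.copy(); out[t]=[255,0,0];out[tl]=[255,255,0];out[gz]=[0,255,0];out[g]=[255,0,255]
cv2.imwrite('pics/mask0.png',cv2.resize(out[195:315,190:410,::-1],None,fx=3.5,fy=3.5,interpolation=0))
E
```

```text
table z [array([0.3777, 0.0763, 0.002 ]), array([0.6003, 0.1095, 0.0019]), array([ 0.3771,  0.2987, -0.0017])]
grate px [0.5073495  0.1973465  0.04076589] [30 27 34] [133  53  34]
grate px [0.577094   0.22240919 0.00756073] [177 182 188] [106  15 188]
grate px [4.53940392e-01 2.10464331e-01 4.38980187e-05] [179 179 175] [ 30   6 179]
tray px [ 0.58520266 -0.03257137  0.03858582] [136 138 148] [115  21 148]
tray px [0.50736464 0.00841437 0.00371692] [136 139 147] [112  19 147]
tray px [ 0.55436165 -0.07064517  0.00531825] [120 121 130] [117  20 130]
tray px [ 0.42125972 -0.07951951  0.00055247] [190 187 180] [ 21  13 190]
grip 234 (array([510.1, 164.5]), array([ 30.9, 131.5]), 9.2) 0.041376339297557185 [0.50432336 0.19818008 0.03584254]
grate col 54 (array([504.5, 217.4]), array([ 4.3, 20.7]), 20.1) z 2151 (array([524., 195.]), array([160.3, 153. ]), 29.1)
tray 1499 (array([499.9, -17.9]), array([173.8, 217.8]), 16.2) [0.02281306 0.03519498 0.04001657]
lip 963 (array([564.4,   1.4]), array([ 42.5, 220.8]), 20.7) [ 0.57400156 -0.02811004  0.07400936]
```

View pics/mask0.png

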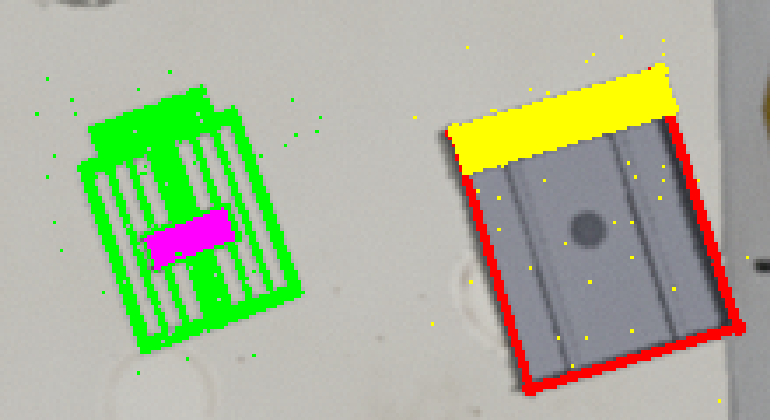

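The mask picture shows the masks lying cleanly on the grate, grip, lip and rim, apart from isolated depth specks. I'll keep only the connected components and redo the rectangles.

```bash
cat >> h.py <<'E'
def big(m):
    n,l,s,_=cv2.connectedComponentsWithStats(m.astype(np.uint8),connectivity=4); return l==1+s[1:,4].argmax()
def box(a,b,c,e): return np.pad(np.ones((e-b,c-a),bool),((b,420-e),(a,560-c)))
E
python3 - <<'E'
from h import *
im=np.load('pics/top0i.npy');W=cloud('top',np.load('pics/top0.npy'));z=W[:,:,2]
g=big(box(220,240,270,285)&(im.max(2)<70)&(z>.036)&(z<.05))
print('grip',g.sum(),rect(g,W),np.median(z[g]))
gz=big(box(200,205,285,305)&(z>.0045)&(z<.06)); print('grate',rect(gz,W))
c=W[gz][:,:2].mean(0);
# tray: walls and lip
t=big(box(308,205,405,312)&(z>.018)&(z<.05)); print('tray',rect(t,W))
tl=big(box(308,205,405,312)&(z>.032)&(z<.05)); print('lip',rect(tl,W),np.median(z[tl]))
def prof(m,a,o,name):
    a=np.deg2rad(a); x=np.array([np.cos(a),np.sin(a)]); y=np.array([-x[1],x[0]]); P=W[m][:,:2]-o
    print(name,'x',np.round(np.percentile(P@x,[0,1,99,100]),4),'y',np.round(np.percentile(P@y,[0,1,99,100]),4))
for k in (13,15,16,17,18,20): 
    prof(gz,k,c,f'grate{k}'); prof(t,k,np.array([.505,-.038]),f'tray{k}')
f=box(308,205,405,312)&(z<.012)&(z>-.001); 
print('mug/others: near grate')
E
```

```text
grip 155 (array([505.1, 200.3]), array([16.7, 43.4]), 20.4) 0.04286320593772397
grate (array([518.9, 205.8]), array([149.5, 109.9]), 20.2)
tray (array([510.2, -53.7]), array([173.8, 143.4]), 16.2)
lip (array([577.9, -34.5]), array([ 32.6, 142.6]), 16.4) 0.03642896304425508
grate13 x [-0.0796 -0.0758  0.0736  0.0789] y [-0.0625 -0.0579  0.0564  0.0608]
tray13 x [-0.0888 -0.0858  0.0884  0.092 ] y [-0.0915 -0.0879  0.0565  0.0598]
grate15 x [-0.0781 -0.075   0.0734  0.0779] y [-0.0602 -0.0562  0.0554  0.0592]
tray15 x [-0.0872 -0.0852  0.0863  0.0892] y [-0.0888 -0.0863  0.0543  0.057 ]
grate16 x [-0.0773 -0.0746  0.0733  0.0773] y [-0.059  -0.0554  0.055   0.0584]
tray16 x [-0.0863 -0.085   0.0857  0.0878] y [-0.0879 -0.086   0.0536  0.0555]
grate17 x [-0.0765 -0.0742  0.0734  0.0767] y [-0.0578 -0.0548  0.0545  0.0576]
tray17 x [-0.0874 -0.0853  0.0856  0.0877] y [-0.0894 -0.086   0.0539  0.0563]
grate18 x [-0.0757 -0.0736  0.0733  0.0762] y [-0.0566 -0.0541  0.0541  0.0567]
tray18 x [-0.0888 -0.0861  0.0857  0.0886] y [-0.0908 -0.087   0.0547  0.0578]
grate20 x [-0.0747 -0.0736  0.0733  0.0749] y [-0.0545 -0.0534  0.0545  0.0554]
tray20 x [-0.0915 -0.088   0.0865  0.0902] y [-0.0936 -0.089   0.0567  0.0605]
mug/others: near grate
```

```bash
cat >> h.py <<'E'
def toolR(yaw_y,tilt=0.): # tool y along world yaw (deg), z down; tilt about the world-horizontal left axis of that heading (+ = nose down)
    a=np.deg2rad(yaw_y); y=np.array([np.cos(a),np.sin(a),0]); z=np.array([0,0,-1.]); M=R.from_matrix(np.c_[np.cross(y,z),y,z])
    return R.from_rotvec(np.deg2rad(tilt)*np.array([-np.sin(a),np.cos(a),0]))*M
def plan(p,Rt):
    s=manip.sense(); R0=R.from_quat(s['tool_rot']); rv=(R0.inv()*Rt).as_rotvec()
    print('t',round(s['t'],2),'tcp',np.round(s['tcp_pos'],4),'F',np.round(s['force'],1),'gap',round(s['finger_gap'],3),'gf',round(s['gripper_force'],1))
    D=np.asarray(p)-s['tcp_pos']
    print('turn deg',np.round(np.rad2deg(rv),2),'norm',np.round(rv/2/np.pi,5)); 
    print('shift norm after turn',np.round(Rt.inv().apply(D)/.5,4),'before',np.round(R0.inv().apply(D)/.5,4),'mm',np.round(D*1000,1))
E
python3 -c "
from h import *
plan([.505,.2005,.2],toolR(20.2))"
```

```text
t 0.1 tcp [0.2821 0.5572 0.303 ] F [-0.6  0.3 -0.3] gap 0.997 gf 0.0
turn deg [-1.100e-01  2.000e-02  4.294e+01] norm [-3.1000e-04  6.0000e-05  1.1928e-01]
shift norm after turn [-0.8235  0.1721  0.2061] before [-0.7202 -0.4346  0.2066] mm [ 222.9 -356.7 -103. ]
```

```bash
python3 -m crank '[{"dp":[0,0,0],"delta_rot":[0,0,0.0149],"fingers":1},{"dp":[0,0,0],"delta_rot":[0,0,0.0149],"fingers":1},{"dp":[0,0,0],"delta_rot":[0,0,0.0149],"fingers":1},{"dp":[0,0,0],"delta_rot":[0,0,0.0149],"fingers":1},{"dp":[0,0,0],"delta_rot":[0,0,0.0149],"fingers":1},{"dp":[0,0,0],"delta_rot":[0,0,0.0149],"fingers":1},{"dp":[0,0,0],"delta_rot":[0,0,0.0149],"fingers":1},{"dp":[0,0,0],"delta_rot":[0,0,0.0149],"fingers":1}]'
python3 -m crank '[{"dp":[-0.041,0.0086,0.01],"delta_rot":[0,0,0],"fingers":1},{"dp":[-0.041,0.0086,0.01],"delta_rot":[0,0,0],"fingers":1},{"dp":[-0.041,0.0086,0.01],"delta_rot":[0,0,0],"fingers":1},{"dp":[-0.041,0.0086,0.01],"delta_rot":[0,0,0],"fingers":1},{"dp":[-0.041,0.0086,0.01],"delta_rot":[0,0,0],"fingers":1},{"dp":[-0.041,0.0086,0.01],"delta_rot":[0,0,0],"fingers":1},{"dp":[-0.041,0.0086,0.01],"delta_rot":[0,0,0],"fingers":1},{"dp":[-0.041,0.0086,0.01],"delta_rot":[0,0,0],"fingers":1},{"dp":[-0.041,0.0086,0.01],"delta_rot":[0,0,0],"fingers":1},{"dp":[-0.041,0.0086,0.01],"delta_rot":[0,0,0],"fingers":1}]'
python3 -m crank '[{"dp":[-0.041,0.0086,0.01],"delta_rot":[0,0,0],"fingers":1},{"dp":[-0.041,0.0086,0.01],"delta_rot":[0,0,0],"fingers":1},{"dp":[-0.041,0.0086,0.01],"delta_rot":[0,0,0],"fingers":1},{"dp":[-0.041,0.0086,0.01],"delta_rot":[0,0,0],"fingers":1},{"dp":[-0.041,0.0086,0.01],"delta_rot":[0,0,0],"fingers":1},{"dp":[-0.041,0.0086,0.01],"delta_rot":[0,0,0],"fingers":1},{"dp":[-0.041,0.0086,0.01],"delta_rot":[0,0,0],"fingers":1},{"dp":[-0.041,0.0086,0.01],"delta_rot":[0,0,0],"fingers":1},{"dp":[-0.041,0.0086,0.01],"delta_rot":[0,0,0],"fingers":1},{"dp":[-0.041,0.0086,0.01],"delta_rot":[0,0,0],"fingers":1},{"dp":[0,0,0],"delta_rot":[0,0,0],"fingers":1},{"dp":[0,0,0],"delta_rot":[0,0,0],"fingers":1}]'
python3 -c "
from h import *
plan([.505,.2005,.087],toolR(20.2))"
```

```text
t: 0.77
tcp_pos: [0.2821, 0.5573, 0.3033]
tool_rot: [0.574, 0.819, -0.001, -0.0]
force: [-0.2, -0.4, 0.0]
finger_gap: 0.999
gripper_force: 0.0
t: 1.6
tcp_pos: [0.3938, 0.3791, 0.2533]
tool_rot: [0.572, 0.82, -0.0, -0.0]
force: [-0.3, 1.0, 0.0]
finger_gap: 1.0
gripper_force: 0.0
t: 2.6
tcp_pos: [0.5049, 0.2018, 0.2034]
tool_rot: [0.573, 0.82, -0.0, -0.001]
force: [0.1, 0.2, 0.1]
finger_gap: 0.999
gripper_force: 0.0
t 2.6 tcp [0.5049 0.2018 0.2034] F [0.1 0.2 0.1] gap 0.999 gf 0.0
turn deg [-0.08 -0.03 -0.11] norm [-2.1e-04 -8.0e-05 -3.0e-04]
shift norm after turn [-0.0025 -0.0008  0.2327] before [-0.0026 -0.0005  0.2327] mm [ 1.000e-01 -1.300e+00 -1.164e+02]
```

```bash
python3 -m crank '[{"dp":[-0.0025,0,0.03],"delta_rot":[0,0,0],"fingers":1},{"dp":[0,0,0.03],"delta_rot":[0,0,0],"fingers":1},{"dp":[0,0,0.03],"delta_rot":[0,0,0],"fingers":0.6},{"dp":[0,0,0.03],"delta_rot":[0,0,0],"fingers":0.4},{"dp":[0,0,0.03],"delta_rot":[0,0,0],"fingers":0.2},{"dp":[0,0,0.03],"delta_rot":[0,0,0],"fingers":0.2},{"dp":[0,0,0.03],"delta_rot":[0,0,0],"fingers":0.2},{"dp":[0,0,0.022],"delta_rot":[0,0,0],"fingers":0.2},{"dp":[0,0,0],"delta_rot":[0,0,0],"fingers":0.2}]' 60
python3 -m crank '[{"dp":[0,0,0],"delta_rot":[0,0,0],"fingers":-1},{"dp":[0,0,0],"delta_rot":[0,0,0],"fingers":-1},{"dp":[0,0,0],"delta_rot":[0,0,0],"fingers":-1},{"dp":[0,0,0],"delta_rot":[0,0,0],"fingers":-1},{"dp":[0,0,0],"delta_rot":[0,0,0],"fingers":-1},{"dp":[0,0,0],"delta_rot":[0,0,0],"fingers":-1},{"dp":[0,0,0],"delta_rot":[0,0,0],"fingers":-1},{"dp":[0,0,0],"delta_rot":[0,0,0],"fingers":-1}]' 80
```

```text
t: 3.35
tcp_pos: [0.5035, 0.2021, 0.0861]
tool_rot: [0.571, 0.821, -0.001, -0.002]
force: [0.7, 0.2, -1.2]
finger_gap: 0.605
gripper_force: 0.0
t: 4.02
tcp_pos: [0.5052, 0.2016, 0.089]
tool_rot: [0.572, 0.82, 0.0, 0.0]
force: [-2.6, -0.2, 6.9]
finger_gap: 0.169
gripper_force: 80.1
```

```bash
python3 -m crank '[{"dp":[0,0,-0.01],"delta_rot":[0,0,0],"fingers":-1},{"dp":[0,0,-0.02],"delta_rot":[0,0,0],"fingers":-1},{"dp":[0,0,-0.03],"delta_rot":[0,0,0],"fingers":-1},{"dp":[0,0,-0.03],"delta_rot":[0,0,0],"fingers":-1},{"dp":[0,0,-0.03],"delta_rot":[0,0,0],"fingers":-1},{"dp":[0,0,-0.03],"delta_rot":[0,0,0],"fingers":-1},{"dp":[0,0,-0.03],"delta_rot":[0,0,0],"fingers":-1},{"dp":[0,0,-0.03],"delta_rot":[0,0,0],"fingers":-1},{"dp":[0,0,-0.02],"delta_rot":[0,0,0],"fingers":-1},{"dp":[0,0,0],"delta_rot":[0,0,0],"fingers":-1},{"dp":[0,0,0],"delta_rot":[0,0,0],"fingers":-1}]' 80
python3 - <<'E'
from h import *
ims=[]
for n in("scene","top"):
    im,d=manip.snapshot(n); np.save(f"pics/{n}1.npy",d); np.save(f"pics/{n}1i.npy",im); ims.append(im)
cv2.imwrite("pics/lift1.png",np.hstack([ims[0][60:330,120:400],ims[1][100:370,150:430]])[:,:,::-1])
plan([.505,.2005,.2],toolR(20.2))
E
```

```text
t: 4.93
tcp_pos: [0.5054, 0.2014, 0.2034]
tool_rot: [0.572, 0.82, 0.0, 0.0]
force: [-0.3, -0.4, -3.1]
finger_gap: 0.174
gripper_force: 79.1
t 5.03 tcp [0.5046 0.2013 0.2022] F [-0.   0.2 -2.6] gap 0.174 gf 79.1
turn deg [-0.09 -0.02  0.02] norm [-2.6e-04 -4.0e-05  7.0e-05]
shift norm after turn [-0.0017  0.0002  0.0045] before [-0.0017  0.0002  0.0045] mm [ 0.4 -0.8 -2.2]
```

View pics/lift1.png

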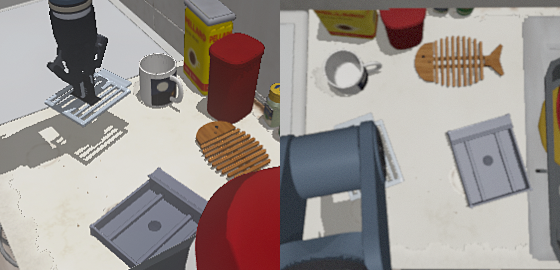

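The grate hangs from the fingers and looks level (left panel, at about (88,97)); the mug and trivet haven't moved. I'll measure its pose in the hand from the scene depth.

```bash
python3 - <<'E'
from h import *
W=cloud('scene',np.load('pics/scene1.npy'));z=W[:,:,2]
m=box(150,100,270,200)&(z>.095)&(z<.128)&(W[:,:,0]<.68)&(W[:,:,0]>.38); m=big(m)
P=W[m]; A=np.c_[P[:,:2],np.ones(len(P))]
for _ in range(4):
    k,*_r=np.linalg.lstsq(A,P[:,2],rcond=None); r=P[:,2]-A@k; keep=abs(r)<.004; P=P[keep];A=A[keep]
a=np.deg2rad(20.2); print(m.sum(),len(P),'slope along x/y deg',np.rad2deg(np.arctan([k[0]*np.cos(a)+k[1]*np.sin(a),-k[0]*np.sin(a)+k[1]*np.cos(a)])),'std',r.std(),'z at grip',k@[.505,.2,1])
r_=cv2.minAreaRect((P[:,:2]*1000).astype(np.float32)); print(r_)
E
```

```text
1995 1821 slope along x/y deg [0.27398347 0.41652737] std 0.0015730432331495206 z at grip 0.12211179554565071
((518.7785034179688, 205.81785583496094), (151.0885009765625, 112.43084716796875), 20.526880264282227)
```

```bash
cat >> h.py <<'E'
TC=np.array([.5102,-.0537]);TY=16.2;OFF=np.array([-.0895,.0006,.0835])
def goal(X,Z,th,y=0.):
    Tr=R.from_euler('z',TY,degrees=True); p=np.array([X,y,Z])+R.from_euler('y',th,degrees=True).apply(OFF)
    return Tr.apply(p)+[*TC,0],toolR(TY,th)
def now():  # tongue end and pitch in the tray frame, from the arm
    s=manip.sense(); G=R.from_quat(s['tool_rot'])*toolR(0).inv(); Tr=R.from_euler('z',TY,degrees=True).inv()
    print('tongue mm',np.round(1000*(Tr.apply(s['tcp_pos']-G.apply(OFF)-[*TC,0])),1),'yaw,pitch,roll',np.round((Tr*G).as_euler('ZYX',degrees=True),2))
E
python3 -c "
from h import *
now(); plan(*goal(.040,.080,12))"
```

```text
tongue mm [155.  252.1 118.6] yaw,pitch,roll [4.02 0.09 0.02]
t 5.03 tcp [0.5046 0.2013 0.2022] F [-0.   0.2 -2.6] gap 0.174 gf 79.1
turn deg [11.9   0.41  4.01] norm [0.03306 0.00114 0.01114]
shift norm after turn [-0.4916 -0.1786  0.0828] before [-0.4769 -0.2259  0.0441] mm [ -23.6 -262.8  -21.9]
```

```bash
python3 -m crank '[{"dp":[0,0,0],"delta_rot":[0.0083,0.0003,0.0028],"fingers":-1},{"dp":[0,0,0],"delta_rot":[0.0083,0.0003,0.0028],"fingers":-1},{"dp":[0,0,0],"delta_rot":[0.0083,0.0003,0.0028],"fingers":-1},{"dp":[0,0,0],"delta_rot":[0.0083,0.0003,0.0028],"fingers":-1},{"dp":[-0.02,-0.007,0.003],"delta_rot":[0,0,0],"fingers":-1},{"dp":[-0.03,-0.01,0.005],"delta_rot":[0,0,0],"fingers":-1},{"dp":[-0.035,-0.013,0.006],"delta_rot":[0,0,0],"fingers":-1},{"dp":[-0.035,-0.013,0.006],"delta_rot":[0,0,0],"fingers":-1},{"dp":[-0.035,-0.013,0.006],"delta_rot":[0,0,0],"fingers":-1},{"dp":[-0.035,-0.013,0.006],"delta_rot":[0,0,0],"fingers":-1},{"dp":[-0.035,-0.013,0.006],"delta_rot":[0,0,0],"fingers":-1}]'
python3 -m crank '[{"dp":[-0.035,-0.013,0.006],"delta_rot":[0,0,0],"fingers":-1},{"dp":[-0.035,-0.013,0.006],"delta_rot":[0,0,0],"fingers":-1},{"dp":[-0.035,-0.013,0.006],"delta_rot":[0,0,0],"fingers":-1},{"dp":[-0.035,-0.013,0.006],"delta_rot":[0,0,0],"fingers":-1},{"dp":[-0.035,-0.013,0.006],"delta_rot":[0,0,0],"fingers":-1},{"dp":[-0.035,-0.013,0.006],"delta_rot":[0,0,0],"fingers":-1},{"dp":[-0.03,-0.011,0.005],"delta_rot":[0,0,0],"fingers":-1},{"dp":[-0.02,-0.007,0.003],"delta_rot":[0,0,0],"fingers":-1},{"dp":[0,0,0],"delta_rot":[0,0,0],"fingers":-1},{"dp":[0,0,0],"delta_rot":[0,0,0],"fingers":-1}]'
python3 -c "
from h import *
now(); plan(*goal(.040,.080,12))
im,d=manip.snapshot('scene');np.save('pics/scene2.npy',d);np.save('pics/scene2i.npy',im)
cv2.imwrite('pics/s2.png',im[150:360,150:400,::-1])
now()"
```

```text
t: 5.95
tcp_pos: [0.4934, 0.0796, 0.192]
tool_rot: [0.597, 0.795, -0.083, -0.063]
force: [0.3, -0.7, -3.1]
finger_gap: 0.177
gripper_force: 79.1
t: 6.78
tcp_pos: [0.4806, -0.0584, 0.1809]
tool_rot: [0.598, 0.795, -0.083, -0.063]
force: [-0.3, 1.2, -2.7]
finger_gap: 0.172
gripper_force: 79.0
tongue mm [40.5  3.1 80.6] yaw,pitch,roll [-0.1  11.96  0.05]
t 6.78 tcp [ 0.4806 -0.0584  0.1809] F [-0.3  1.2 -2.7] gap 0.172 gf 79.0
turn deg [ 0.04 -0.07 -0.1 ] norm [ 0.0001  -0.0002  -0.00026]
shift norm after turn [-0.0063 -0.0006  0.0013] before [-0.0063 -0.0006  0.0013] mm [ 0.5 -3.1 -0.6]
tongue mm [40.7  3.7 80.7] yaw,pitch,roll [-0.04 11.97  0.05]
```

View pics/s2.png

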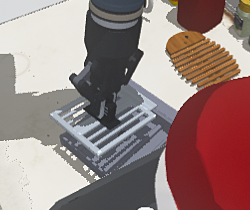

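The grate is tilted over the tray with its tongue toward the lip, at about (130,95) in the crop. Now I'll work out the lowering.

```bash
python3 -c "
from h import *
plan(*goal(.040,.023,12)); 
T=toolR(TY,12);Tr=R.from_euler('z',TY,degrees=True)
print('per mm tray x in norm',T.inv().apply(Tr.apply([.001,0,0]))/.5,'z',T.inv().apply([0,0,.001])/.5)"
```

```text
t 6.83 tcp [ 0.4807 -0.0578  0.181 ] F [ 0.6  0.2 -3.1] gap 0.171 gf 79.0
turn deg [ 0.03 -0.06 -0.04] norm [ 0.0001  -0.00017 -0.0001 ]
shift norm after turn [-0.0074  0.0227  0.1132] before [-0.0075  0.0226  0.1132] mm [  0.4  -3.7 -57.7]
per mm tray x in norm [ 9.90088744e-20  1.95629520e-03 -4.15823382e-04] z [ 2.77555756e-20 -4.15823382e-04 -1.95629520e-03]
```

```bash
python3 -m crank '[{"dp":[-0.0037,0,0],"delta_rot":[0,0,0],"fingers":-1},{"dp":[-0.0037,0.0023,0.0113],"delta_rot":[0,0,0],"fingers":-1},{"dp":[0,0.0023,0.0113],"delta_rot":[0,0,0],"fingers":-1},{"dp":[0,0.0023,0.0113],"delta_rot":[0,0,0],"fingers":-1},{"dp":[0,0.0023,0.0113],"delta_rot":[0,0,0],"fingers":-1},{"dp":[0,0.0023,0.0113],"delta_rot":[0,0,0],"fingers":-1},{"dp":[0,0.0023,0.0113],"delta_rot":[0,0,0],"fingers":-1},{"dp":[0,0.0023,0.0113],"delta_rot":[0,0,0],"fingers":-1},{"dp":[0,0.0023,0.0113],"delta_rot":[0,0,0],"fingers":-1},{"dp":[0,0.0023,0.0113],"delta_rot":[0,0,0],"fingers":-1},{"dp":[0,0.0023,0.0113],"delta_rot":[0,0,0],"fingers":-1},{"dp":[0,0,0],"delta_rot":[0,0,0],"fingers":-1}]'
python3 -c "
from h import *
now(); im,d=manip.snapshot('scene');np.save('pics/scene3.npy',d)
W=cloud('scene',d);z=W[:,:,2]
Q=R.from_euler('z',TY,degrees=True).inv().apply((W-[*TC,0]).reshape(-1,3)).reshape(W.shape)
im2=cv2.resize(im[210:340,190:360,::-1],None,fx=3.5,fy=3.5); cv2.imwrite('pics/s3.png',im2)
plan(*goal(.075,.022,12))"
```

```text
t: 7.83
tcp_pos: [0.4811, -0.0617, 0.1224]
tool_rot: [0.597, 0.795, -0.084, -0.064]
force: [0.1, -0.9, -2.6]
finger_gap: 0.176
gripper_force: 79.0
tongue mm [39.9 -0.1 22.1] yaw,pitch,roll [-1.000e-02  1.205e+01  7.000e-02]
t 7.88 tcp [ 0.4813 -0.0617  0.1229] F [-0.4  0.5 -1.9] gap 0.167 gf 79.0
turn deg [-0.03 -0.06 -0.01] norm [-8.0e-05 -1.6e-04 -3.0e-05]
shift norm after turn [ 0.0005  0.0684 -0.0133] before [ 0.0005  0.0684 -0.0133] mm [33.4  9.9 -0.6]
```

View pics/s3.png

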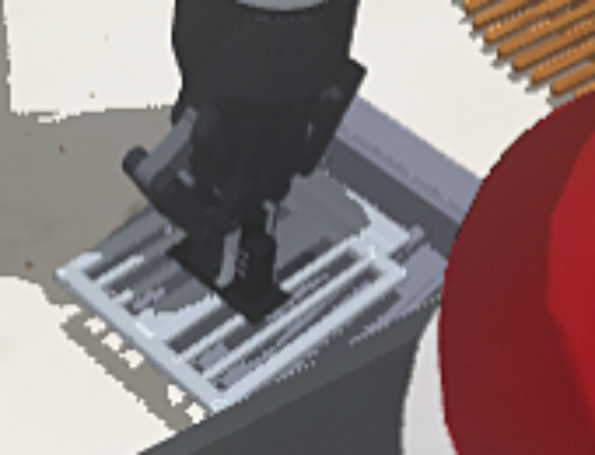

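The tongue (about (400,240) in the crop) is inside the tray in front of the lip, and the front edge (about (140,340)) is raised above the front wall. I'll slide it 35 mm under the lip.

```bash
python3 -m crank '[{"dp":[0,0.0068,-0.0014],"delta_rot":[0,0,0],"fingers":-1},{"dp":[0,0.0068,-0.0014],"delta_rot":[0,0,0],"fingers":-1},{"dp":[0,0.0068,-0.0014],"delta_rot":[0,0,0],"fingers":-1},{"dp":[0,0.0068,-0.0014],"delta_rot":[0,0,0],"fingers":-1},{"dp":[0,0.0068,-0.0014],"delta_rot":[0,0,0],"fingers":-1},{"dp":[0,0.0068,-0.0014],"delta_rot":[0,0,0],"fingers":-1},{"dp":[0,0.0068,-0.0014],"delta_rot":[0,0,0],"fingers":-1},{"dp":[0,0.0068,-0.0014],"delta_rot":[0,0,0],"fingers":-1},{"dp":[0,0.0068,-0.0014],"delta_rot":[0,0,0],"fingers":-1},{"dp":[0,0.0068,-0.0014],"delta_rot":[0,0,0],"fingers":-1},{"dp":[0,0,0],"delta_rot":[0,0,0],"fingers":-1}]'
python3 -c "
from h import *
now()
for th,z in((9,.0215),(6,.021),(3,.0205),(0,.0198)): print(th);plan(*goal(.075,z,th))"
```

```text
t: 8.8
tcp_pos: [0.5159, -0.0521, 0.1233]
tool_rot: [0.597, 0.795, -0.083, -0.062]
force: [0.0, 0.3, -3.3]
finger_gap: 0.168
gripper_force: 79.0
tongue mm [76.3 -0.7 23.2] yaw,pitch,roll [-1.000e-02  1.189e+01 -3.000e-02]
9
t 8.8 tcp [ 0.5159 -0.0521  0.1233] F [ 0.   0.3 -3.3] gap 0.168 gf 79.0
turn deg [-2.89  0.03 -0.01] norm [-8.01e-03  7.00e-05 -3.00e-05]
shift norm after turn [ 0.0012 -0.0107  0.0126] before [ 0.0012 -0.0101  0.0131] mm [-6.2 -1.2 -5.4]
6
t 8.8 tcp [ 0.5159 -0.0521  0.1233] F [ 0.   0.3 -3.3] gap 0.168 gf 79.0
turn deg [-5.89  0.03 -0.01] norm [-1.635e-02  7.000e-05 -2.000e-05]
shift norm after turn [ 0.0012 -0.0203  0.0221] before [ 0.0013 -0.0179  0.0241] mm [-11.   -2.5  -9.9]
3
t 8.8 tcp [ 0.5159 -0.0521  0.1233] F [ 0.   0.3 -3.3] gap 0.168 gf 79.0
turn deg [-8.89  0.03 -0.01] norm [-2.468e-02  7.000e-05 -2.000e-05]
shift norm after turn [ 0.0012 -0.0303  0.0312] before [ 0.0013 -0.0251  0.0355] mm [-15.5  -3.9 -14.8]
0
t 8.8 tcp [ 0.5159 -0.0521  0.1233] F [ 0.   0.3 -3.3] gap 0.168 gf 79.0
turn deg [-1.189e+01  3.000e-02 -1.000e-02] norm [-3.301e-02  7.000e-05 -2.000e-05]
shift norm after turn [ 0.0012 -0.0409  0.0401] before [ 0.0013 -0.0318  0.0476] mm [-19.8  -5.1 -20. ]
```

```bash
python3 -m crank '[{"dp":[0,-0.005,0.0065],"delta_rot":[-0.004,0,0],"fingers":-1},{"dp":[0,-0.005,0.0065],"delta_rot":[-0.004,0,0],"fingers":-1},{"dp":[0,-0.0045,0.0057],"delta_rot":[-0.0041,0,0],"fingers":-1},{"dp":[0,-0.0045,0.0057],"delta_rot":[-0.0041,0,0],"fingers":-1},{"dp":[0,-0.0045,0.0057],"delta_rot":[-0.0041,0,0],"fingers":-1},{"dp":[0,-0.0045,0.0057],"delta_rot":[-0.0041,0,0],"fingers":-1},{"dp":[0,0,0],"delta_rot":[0,0,0],"fingers":-1}]'
python3 -c "
from h import *
now(); plan(*goal(.075,.020,0))"
```

```text
t: 9.38
tcp_pos: [0.4974, -0.0566, 0.1073]
tool_rot: [0.601, 0.799, -0.023, -0.018]
force: [-0.7, 1.3, -3.1]
finger_gap: 0.17
gripper_force: 79.0
tongue mm [71.4  0.3 18.8] yaw,pitch,roll [-0.06  3.33  0.12]
t 9.38 tcp [ 0.4974 -0.0566  0.1073] F [-0.7  1.3 -3.1] gap 0.17 gf 79.0
turn deg [-3.33 -0.12 -0.06] norm [-0.00924 -0.00034 -0.00017]
shift norm after turn [-0.0004 -0.0027  0.0077] before [-0.0004 -0.0023  0.0078] mm [-1.3 -0.6 -3.8]
```

```bash
python3 -m crank '[{"dp":[0,0,0.001],"delta_rot":[-0.003,0,0],"fingers":-1},{"dp":[0,-0.001,0.0035],"delta_rot":[-0.0031,0,0],"fingers":-1},{"dp":[0,-0.001,0.0035],"delta_rot":[-0.0031,0,0],"fingers":-1},{"dp":[0,0,0],"delta_rot":[0,0,0],"fingers":-1},{"dp":[0,0,0],"delta_rot":[0,0,0],"fingers":-1}]'
python3 -c "
from h import *
now(); plan(*goal(.075,.019,0))"
```

```text
t: 9.8
tcp_pos: [0.4982, -0.057, 0.1038]
tool_rot: [0.601, 0.8, 0.001, 0.001]
force: [0.6, -0.1, -4.1]
finger_gap: 0.171
gripper_force: 79.0
tongue mm [77.2 -0.5 20.5] yaw,pitch,roll [-0.02 -0.12  0.01]
t 9.8 tcp [ 0.4982 -0.057   0.1038] F [ 0.6 -0.1 -4.1] gap 0.171 gf 79.0
turn deg [ 0.12 -0.01 -0.02] norm [ 3.3e-04 -3.0e-05 -6.0e-05]
shift norm after turn [ 0.0009 -0.004   0.0027] before [ 0.0009 -0.004   0.0027] mm [-2.  -0.1 -1.3]
```

```bash
python3 -m crank '[{"dp":[0,-0.003,0.001],"delta_rot":[0,0,0],"fingers":-1},{"dp":[0,0,0.001],"delta_rot":[0,0,0],"fingers":-1},{"dp":[0,0,0.001],"delta_rot":[0,0,0],"fingers":-1},{"dp":[0,0,0],"delta_rot":[0,0,0],"fingers":-1}]'
python3 -c "
from h import *
now(); plan(*goal(.075,.019,0))"
```

```text
t: 10.13
tcp_pos: [0.4969, -0.0575, 0.103]
tool_rot: [0.6, 0.8, 0.001, 0.001]
force: [0.2, -0.7, 4.4]
finger_gap: 0.177
gripper_force: 80.2
tongue mm [75.9 -0.5 19.7] yaw,pitch,roll [ 0.   -0.16 -0.02]
t 10.13 tcp [ 0.4969 -0.0575  0.103 ] F [ 0.2 -0.7  4.4] gap 0.177 gf 80.2
turn deg [0.16 0.02 0.  ] norm [4.4e-04 6.0e-05 1.0e-05]
shift norm after turn [ 0.001  -0.0013  0.001 ] before [ 0.001  -0.0014  0.001 ] mm [-0.8  0.3 -0.5]
```

Force went from -4 to +4 N, so the grate is resting on the ribs. Releasing and backing off.

```bash
python3 -m crank '[{"dp":[0,0,0],"delta_rot":[0,0,0],"fingers":-0.5},{"dp":[0,0,0],"delta_rot":[0,0,0],"fingers":-0.3},{"dp":[0,0,0],"delta_rot":[0,0,0],"fingers":-0.1},{"dp":[0,0,0],"delta_rot":[0,0,0],"fingers":0.1},{"dp":[0,0,0],"delta_rot":[0,0,0],"fingers":0.1},{"dp":[0,0,0],"delta_rot":[0,0,0],"fingers":0.1}]' 20
python3 -m crank '[{"dp":[0,0,-0.01],"delta_rot":[0,0,0],"fingers":0.1},{"dp":[0,0,-0.02],"delta_rot":[0,0,0],"fingers":0.1},{"dp":[0,0,-0.03],"delta_rot":[0,0,0],"fingers":0.1},{"dp":[0,0,-0.04],"delta_rot":[0,0,0],"fingers":0.1},{"dp":[0,0,-0.04],"delta_rot":[0,0,0],"fingers":0.1},{"dp":[0,0,-0.04],"delta_rot":[0,0,0],"fingers":0.1},{"dp":[0,0,-0.03],"delta_rot":[0,0,0],"fingers":0.1},{"dp":[0,0,-0.02],"delta_rot":[0,0,0],"fingers":0.1},{"dp":[0,0,0],"delta_rot":[0,0,0],"fingers":0.1}]'
python3 -m crank '[{"dp":[-0.03,0,0],"delta_rot":[0,0,0],"fingers":0.1},{"dp":[0.05,0,0],"delta_rot":[0,0,0],"fingers":0.1},{"dp":[0.05,0,0],"delta_rot":[0,0,0],"fingers":0.1},{"dp":[0.05,0,0],"delta_rot":[0,0,0],"fingers":0.1},{"dp":[0.05,0,0],"delta_rot":[0,0,0],"fingers":0.1},{"dp":[0.05,0,0],"delta_rot":[0,0,0],"fingers":0.1},{"dp":[0.05,0,0],"delta_rot":[0,0,0],"fingers":0.1},{"dp":[0.05,0,0],"delta_rot":[0,0,0],"fingers":0.1},{"dp":[0.05,0,0],"delta_rot":[0,0,0],"fingers":0.1},{"dp":[0.05,0,0],"delta_rot":[0,0,0],"fingers":0.1},{"dp":[0.05,0,0],"delta_rot":[0,0,0],"fingers":0.1},{"dp":[0,0,0],"delta_rot":[0,0,0],"fingers":0.1}]'
python3 - <<'E'
from h import *
im,d=manip.snapshot('top'); cv2.imwrite('pics/end.png',im[:,:,::-1]);W=cloud('top',d)
Q=R.from_euler('z',TY,degrees=True).inv().apply((W-[*TC,0]).reshape(-1,3)).reshape(W.shape)*1000
z=Q[...,2]
m=(abs(Q[...,1])<56)&(Q[...,0]>-79)&(Q[...,0]<50)&(z>17)&(z<30)
P=Q[m];A=np.c_[P[:,:2],np.ones(len(P))];k=np.linalg.lstsq(A,P[:,2],rcond=None)[0]
print(m.sum(),'slopes deg',np.rad2deg(np.arctan(k[:2])),'z0',k[2],rect(big(m),W))
g=big((im.max(2)<70)&(abs(Q[...,0]+15)<40)&(abs(Q[...,1])<40)&(z>45)&(z<70)); print('grip tray xyz',Q[g].mean(0),g.sum())
E
```

```text
t: 10.63
tcp_pos: [0.4967, -0.0574, 0.1022]
tool_rot: [0.601, 0.8, 0.001, 0.001]
force: [-0.7, 0.2, -0.6]
finger_gap: 0.55
gripper_force: 0.0
t: 11.38
tcp_pos: [0.4974, -0.0578, 0.2202]
tool_rot: [0.6, 0.8, 0.002, 0.003]
force: [-0.3, -0.5, -0.3]
finger_gap: 0.547
gripper_force: 0.0
t: 12.38
tcp_pos: [0.4294, 0.1703, 0.2165]
tool_rot: [0.599, 0.801, 0.0, -0.001]
force: [0.2, 0.2, 0.6]
finger_gap: 0.551
gripper_force: 0.0
1585 slopes deg [-0.09278898  0.15538928] z0 21.06331322950235 (array([499.7, -57.1]), array([121.9, 110.3]), 16.3)
grip tray xyz [-11.82798087   1.00377469  56.15404606] 160
```

View pics/end.png

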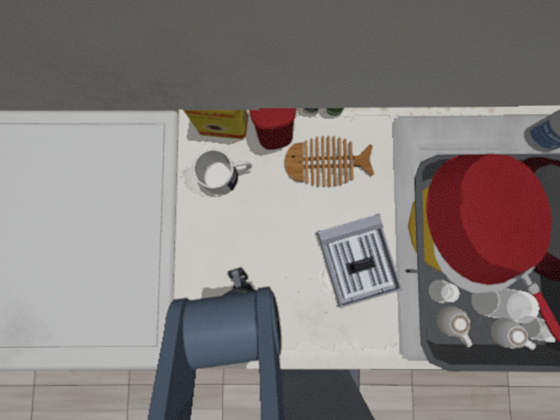

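The top view shows the grate flat inside the rim at (360,263), with its tongue under the lip about 3 mm from the back wall. The mug and trivet are where they were, and the arm is clear.

```bash
python3 -c "
from station import manip
print(manip.sign_off())"
```

```text
the job is handed in; nothing more can be done
None
```

The grate is back on the drip tray, lying flat with its tongue hooked under the lip about 3 mm from the back wall; the mug and trivet were not moved, and the job was handed in at about 12.5 s of the 45 s allowed.

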